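# Clear the bench after the ashing run

## Robot

A 7-joint arm with a two-finger parallel gripper is mounted at the origin on a cart in front of the work surface, level with it; the furniture and walls round the work are solid. World frame = base frame: x ahead of the robot, y to its left, z up, the work surface at z = 0. Lengths are in m, angles in rad, forces in N, time in s.
With the tool pointing down it reaches from about 0.4 to 0.85 m from the base axis. Payload 10.4 kg.
Tool frame: the origin (TCP) lies at the very end of the fingers, on their centre line; the grasp point (between the pads) lies 19 mm behind it (r.pinch_z is the distance from the TCP to the grasp point, in m); z points along the fingers, y is the line along which they close (so a half turn about z gives the same grasp; the last joint's range is limited). The gripper opens to 87 mm and grips with 3 to 60 N. Pads are 19 mm wide; open, the fingers measure 117 mm over their backs; the gripper's body (75 mm by 190 mm) begins 51 mm behind the grasp point.
Start: joints at [1.231, 0.332, -0.065, 1.46, 0.022, 1.35, -0.088], TCP at [0.195, -0.594, 0.223] pointing down, gripper open.
Joint ranges: [-2.6, 2.6], [-0.5, 2.12], [-1.47, 1.34], [0.16, 2.42], [-1.27, 4.41], [0.06, 2.06], [-2.6, 2.6]. Speed limits (rad/s): [2.22, 2.22, 2.79, 2.79, 3.14, 3.14, 3.14].

## Interface

Orientations are given as a unit quaternion [x, y, z, w].
In Python, from bench import sensors, vision, r gives the robot as it stands.
- The arm moves only by the shell command python3 -m crank 'ROWS' [OPENING] [FORCE]. ROWS is JSON, a list of rows, each a list of 2 entries, a list of its own where there are three numbers: the shift along the tool's x, y, z normalised to -1 to 1, where 1 is 3 cm, then the turn about the tool's z normalised to -1 to 1, where 1 is 8 degrees. A call has 1 to 12 rows; each row shifts and turns the commanded pose from where the row before left it, along the tool's axes as they then stand; what a row does not reach is not made up. A row lasts 1/8 s, in which the tool goes at most 62.5 mm and 10.7 degrees, less where a joint would pass 70% of its speed; a pose out of reach is approached as far as the arm can. A call with a number of a shift or a turn outside -1 to 1 is refused whole. A call with a gripper value outside its range is refused whole. OPENING is the opening, from 0 (shut) to 1 (fully open), set as the call begins (- or left out, the last holds). The fingers move at their own pace and stop on an object; FORCE is the grip in N (left out, the last holds). Time passes only in rows, so rows that do not move let the fingers close. It gives the time, the measured TCP pose, the force, the opening and the grip force at its end, in the units of the state.
- sensors.read_state(): the state, without advancing time (a new reading comes with each control period).
- vision.camera(name): name is "side" or "top" or "wrist"; returns the picture (384x512x3 uint8, red, green, blue); there is no depth.
- vision.camera_model(name): a dict with "vertical_fov" (degrees; the focal length in pixels is half the picture's height over the tangent of half this angle, whatever the lens; pixels are square), "cx", "cy" (the principal point, pixels), "camera_from_world" (4x4, takes a point from world to camera coordinates); the wrist camera has in their place "hand_eye" (4x4, takes a point from camera to tool coordinates, whose origin is the TCP and whose axes are the flange's). Camera axes: x right, y down, z forward; pixel columns grow to the right and rows downward; lengths in m; the calibration is good to about 2 mm. A picture is of the moment at which its call begins: read the wrist's pose just before it. camera_model takes no time and is no camera call.
- r.close_job(): hands the job in; it is judged then, once.
The state is a dict: "time": time; "joint_positions": joint angles; "joint_vel": joint speeds; "joint_torque": joint torques, N m; "ee_pos": TCP position; "eef_rot": TCP orientation; "ft_force": force on the tool from outside, world axes, zero at the start; "torque": the same for the moment, N m; "width": finger opening in m; "grip_force": force on a finger pad.
Only numpy, scipy, OpenCV 4.12 (cv2) and the standard library are available. Lean on these libraries where they do the work, as an engineer would, in place of code of your own. Each camera call takes 0.05 s, during which the arm holds its last target. There are 200 camera calls.

## Task

The ashing run is over and its things are mixed up on the bench: put each back in the holder for its kind. Stand the two loose crucibles in the free wells of the crucible tray without tipping them (there is weighed ash in them), lay the loose combustion boat open side up in the free channel of the kiln plate, and stand each dropper bottle in the bore of the grey stand made for its size, the larger bottle in the larger bore. Set everything down rather than dropping it, fully home and upright, and leave the crucible and the boat that are already in their holders where they are.

Things in the scene. Friction and masses are not known exactly. Their poses are not given: they have to be found in the camera images.
- crucible_a_mid (a point): pale (white to light grey) porcelain crucible, open at the top, holding ash: a tapered cup 40 mm high, 41 mm across the rim, 24 mm across the foot, standing upright. Point: its centre, half-way up (20 mm above its foot); z up its axis. Grip it from above across the outside of the rim, fingertips at least 14 mm above its foot so that they stay clear of the tray
- crucible_b_mid (a point): pale (white to light grey) porcelain crucible, open at the top, holding ash: a tapered cup 42 mm high, 41 mm across the rim, 24 mm across the foot, standing upright. Point: its centre, half-way up (21 mm above its foot); z up its axis. Grip it from above across the outside of the rim, fingertips at least 14 mm above its foot so that they stay clear of the tray
- boat_a_mid (a point): loose white porcelain combustion boat, a narrow open trough 70 mm long (its own y), 12 mm wide (x), 9 mm high, lying on the worktop open side up. Point: its centre, 4.5 mm up. Grip it across its 12 mm width at the middle, by its upper 5 mm or so
- bottle_large_mid (a point): amber glass dropper bottle with black screw collar and red rubber bulb, the larger of the two: 48 mm across, 124 mm high, standing upright. Body and shoulder from 0 to 82 mm, collar (30 mm across) from 82 to 98 mm, bulb (17 mm across) to the top. Point: its centre, half-way up (62 mm above its base); z up its axis. Grip the collar from above, fingertips just above the shoulder
- bottle_small_mid (a point): amber glass dropper bottle with black screw collar and red rubber bulb, the smaller of the two: 38 mm across, 102 mm high, standing upright. Body and shoulder from 0 to 60 mm, collar (24 mm across) from 60 to 76 mm, bulb (14 mm across) to the top. Point: its centre, half-way up (51 mm above its base); z up its axis. Grip the collar from above, fingertips just above the shoulder
- crucible_tray: aluminium crucible tray fixed to the worktop, 60 (x) x 178 (y) x 14 mm (z); origin at the centre of its underside. Three round wells 40 mm across in a row along its y, at y = -56, 0 and +56 mm; well floor 4 mm above the origin, tray top 14 mm. The well at y = +56 mm already holds a crucible; the other two are free
- crucible_c: third white porcelain crucible, 38 mm high, 41 mm across, already standing in the crucible tray's well at y = +56 mm; origin at the centre of its foot. It stays there
- boat_setter: pale grey-buff kiln plate for boats (setter), fixed to the worktop, 104 (x) x 98 (y) x 8 mm (z); origin at the centre of its underside. Two shallow channels 84 mm long (along its x) and 24 mm wide, centred at y = -24 and +24 mm; channel floor 5 mm above the origin, plate top 8 mm. The channel at y = +24 mm already holds a boat; the one at y = -24 mm is free
- boat_b: second white combustion boat, 70 x 12 x 9 mm, already lying in the setter's channel at y = +24 mm; origin at the centre of its underside. It stays there
- bottle_stand: grey moulded bottle stand fixed to the worktop, 76 (x) x 140 (y) x 30 mm (z); origin at the centre of its underside. Two round bores along its y: the large one 59 mm across at y = -32 mm, the small one 47 mm across at y = +36 mm; bore floor 8 mm above the origin, stand top 30 mm. Both are empty

How it is judged:
By the outcome, as a careful person would: the job done as asked, in the order asked, and still so for the second after the job is handed in, with the robot touching nothing.
It also fails if it takes over 115 s, if anything falls off the work surface, if the arm or the gripper's body presses on something with over 40 N, if the wrist force passes 120 N, or if a joint passes its speed limit or range.

## Working session

There is one attempt and no reset: what is moved stays moved. The work goes in short steps, Python scripts to look and compute and a shell command to move; the robot and the scene stay as the last step left them, time stands still between calls to the robot, and variables do not carry over. Pictures are saved under pics/ and viewed, at most 14 in all, crops included, and the job is handed in when it is done.

```bash
mkdir -p pics; ls
python3 - <<'E'
from bench import sensors, vision, r
import cv2,numpy as np
np.set_printoptions(precision=4,suppress=True)
s=sensors.read_state();print(s['time'],s['ee_pos'],s['eef_rot'],s['width'],r.pinch_z)
for n in ['top','side']:
    m=vision.camera_model(n);print(n,m)
    cv2.imwrite(f'pics/{n}0.png',vision.camera(n)[:,:,::-1])
print(vision.camera_model('wrist'))
E
```

```text
pics
0.0 [ 0.1946 -0.5936  0.2218] [ 0.9875  0.1577 -0.0002 -0.0007] 0.08721594472154794 0.0187
top {'vertical_fov': 57.880392357116364, 'cx': 252.13862083184148, 'cy': 194.90406223017476, 'camera_from_world': array([[-0.0241, -0.9997,  0.0083, -0.0075],
       [-0.9989,  0.0237, -0.0404,  0.5119],
       [ 0.0402, -0.0092, -0.9992,  0.935 ],
       [ 0.    ,  0.    ,  0.    ,  1.    ]])}
side {'vertical_fov': 46.801671436532416, 'cx': 254.35012239998653, 'cy': 195.77783948235017, 'camera_from_world': array([[-0.3172, -0.9481, -0.0222,  0.1608],
       [-0.658 ,  0.2368, -0.7148,  0.3866],
       [ 0.6829, -0.2121, -0.699 ,  1.0408],
       [ 0.    ,  0.    ,  0.    ,  1.    ]])}
{'vertical_fov': 69.14685958307636, 'cx': 253.14200937853872, 'cy': 186.50635496104152, 'hand_eye': array([[-0.0009, -0.9585, -0.2851,  0.0767],
       [ 1.    , -0.0006, -0.0009, -0.0008],
       [ 0.0007, -0.2851,  0.9585, -0.1618],
       [ 0.    ,  0.    ,  0.    ,  1.    ]])}
```

View pics/top0.png

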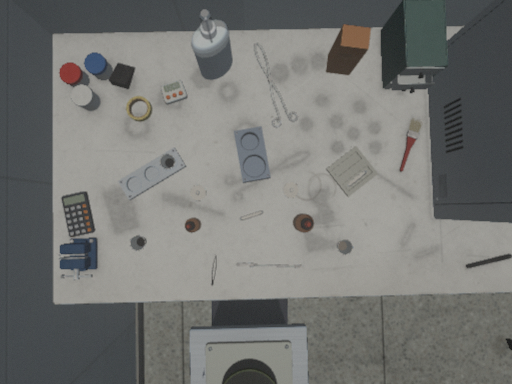

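View pics/side0.png

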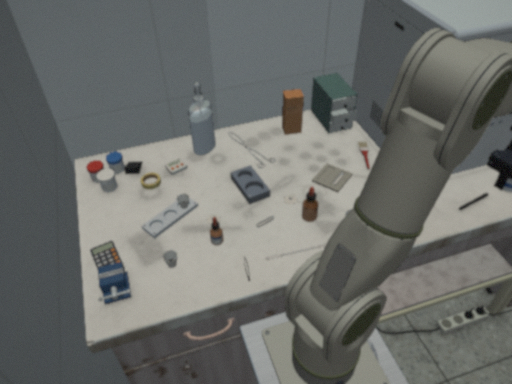

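The top view shows loose crucibles at (138,242) and (344,246), the loose boat at (251,215), and the bottles at (193,225) for the small one and (304,222) for the large one. The tray is at (153,174) with crucible_c at (168,161), the stand at (252,154) and the setter at (350,171). Next I'll cast coarse rays and view two zooms.

```bash
cat > h.py <<'E'
import numpy as np,cv2
from bench import sensors,vision,r
from scipy.spatial.transform import Rotation as R
np.set_printoptions(precision=4,suppress=True)
def cam(n,s=None):
    m=vision.camera_model(n)
    f=192/np.tan(np.radians(m['vertical_fov']/2))
    if n=='wrist':
        s=s or sensors.read_state();T=np.eye(4);T[:3,:3]=R.from_quat(s['eef_rot']).as_matrix();T[:3,3]=s['ee_pos'];W=T@m['hand_eye']
    else: W=np.linalg.inv(m['camera_from_world'])
    return W,f,m['cx'],m['cy']
def ray(c,uv,z):
    W,f,cx,cy=c
    d=W[:3,:3]@np.array([(uv[0]-cx)/f,(uv[1]-cy)/f,1.]);o=W[:3,3]
    return o+d*(z-o[2])/d[2]
def proj(c,p):
    W,f,cx,cy=c
    q=np.linalg.inv(W)@np.append(p,1);return np.array([f*q[0]/q[2]+cx,f*q[1]/q[2]+cy])
def delta(xy,z,yaw=None):
    "rows units from present pose to TCP xy,z; yaw = world direction angle (deg) of tool y (mod 180)"
    s=sensors.read_state();M=R.from_quat(s['eef_rot']).as_matrix()
    d=M.T@(np.array([*xy,z])-s['ee_pos'])/.03
    y=np.degrees(np.arctan2(M[1,1],M[0,1]))
    t=None if yaw is None else -((yaw-y+90)%180-90)/8
    print('pos',np.array(s['ee_pos']),'yaw(y)',round(y,1),'t',s['time'],'shift',d.round(2),'turn units',t)
E
python3 - <<'E'
from h import *
c=cam('top')
for n,uv,z in [('crL',(138,242),.04),('crR',(344,246),.04),('boat',(251,215),.0),('small',(192,225),.1),('large',(306,223),.12),('traymid',(153,174),.014),('crC',(168,161),.04),('stand',(252,154),.03),('st_big?',(254,167),.03),('setter',(350,171),.008)]:
    print(n,ray(c,uv,z))
im=cv2.imread('pics/top0.png')
cv2.imwrite('pics/z1.png',cv2.resize(im[120:290,110:390],None,fx=2.8,fy=2.8,interpolation=2))
delta((.4,-.3),.3,0)
E
```

```text
crL [0.3942 0.2819 0.04  ]
crR [ 0.3703 -0.2575  0.04  ]
boat [ 0.4569 -0.0154  0.    ]
small [0.4376 0.1303 0.1   ]
large [ 0.4366 -0.1465  0.12  ]
traymid [0.5745 0.2477 0.014 ]
crC [0.6053 0.2006 0.04  ]
stand [ 0.6204 -0.0219  0.03  ]
st_big? [ 0.5853 -0.0264  0.03  ]
setter [ 0.5709 -0.2898  0.008 ]
pos [ 0.1946 -0.5936  0.2218] yaw(y) -71.9 t 0.1 shift [ 9.55 -7.17 -2.6 ] turn units -8.981344469261657
```

View pics/z1.png

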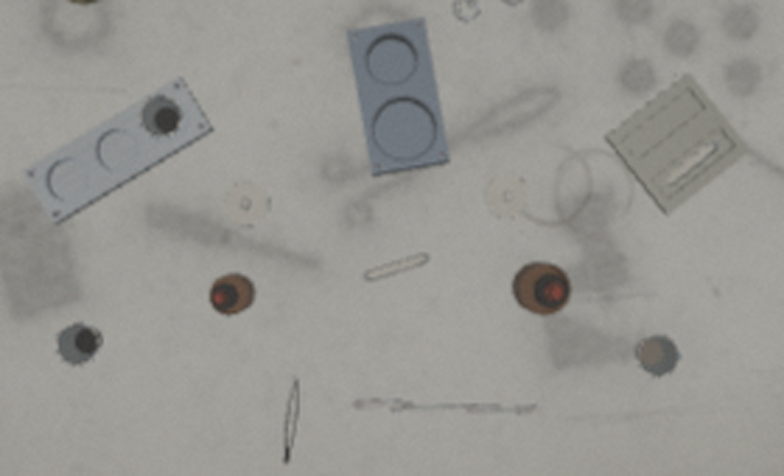

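The zoom shows tray wells at (70,181) and (118,151), with crucible_c at (163,116). The large bore (403,128) is on the near side of the stand and the small one (392,58) is beyond it. The setter's free channel runs through (662,115), and boat_b is at (693,163). I'm going to the right-hand crucible first.

```bash
python3 -m crank '[[[0.75,-0.74,0.05],0],[[0.75,-0.74,0.05],0],[[0.75,-0.74,0.05],0],[[0.75,-0.74,0.05],0],[[0.75,-0.74,0.05],0],[[0.75,-0.74,0.05],0],[[0.75,-0.74,0.05],0],[[0.75,-0.74,0.05],0],[[0.75,-0.74,0.05],0],[[0.75,-0.74,0.05],0],[[0.75,-0.74,0.05],0],[[0.75,-0.74,0.05],0]]' 1 15
python3 -m crank '[[[0,0,0],0],[[0,0,0],0]]'
python3 - <<'E'
from h import *
cv2.imwrite('pics/w1.png',vision.camera('wrist')[:,:,::-1])
c=cam('wrist');print('expected crR px',proj(c,[.3703,-.2575,.04]))
delta((.3703,-.2575),.03)
E
```

```text
time: 1.6
ee_pos: [0.3685, -0.2556, 0.2043]
eef_rot: [0.987, 0.158, -0.0, -0.0]
ft_force: [-0.1, -0.5, -1.2]
width: 0.0876
grip_force: 0.0
time: 1.85
ee_pos: [0.3679, -0.2572, 0.2044]
eef_rot: [0.988, 0.158, -0.0, 0.0]
ft_force: [-0.6, -0.1, -0.2]
width: 0.0871
grip_force: 0.0
expected crR px [254.7592 168.3163]
pos [ 0.3678 -0.2574  0.2044] yaw(y) -71.9 t 1.9 shift [0.08 0.03 5.81] turn units None
```

View pics/w1.png

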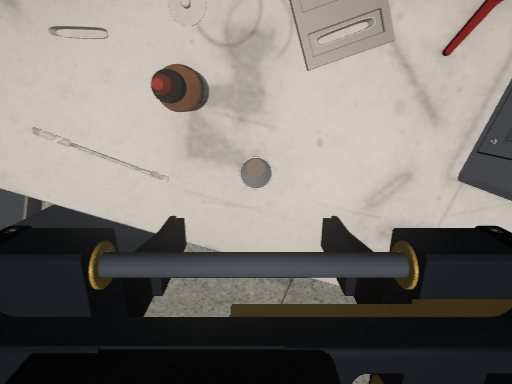

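The wrist view shows the crucible rim centred at (256,172), the bottle clear of it at (180,88), and the boat at (79,33). I'll refine with a circle.

Run:
```python
from h import *
c=cam('wrist')
im=cv2.imread('pics/w1.png');g=cv2.GaussianBlur(cv2.cvtColor(im,6),(3,3),0)
k=cv2.HoughCircles(g[120:215,205:310],cv2.HOUGH_GRADIENT,1,30,param1=80,param2=12,minRadius=11,maxRadius=22);print(k)
u=k[0,0,:2]+[205,120];p=ray(c,u,.04);print(u,p,'rim r px',278*.0205/.32)
delta(p[:2],.0245)
```

```text
[[[50.5 51.5 15.2]]]
[255.5 171.5] [ 0.3669 -0.2596  0.04  ] rim r px 17.809375
pos [ 0.3678 -0.2574  0.2044] yaw(y) -71.9 t 1.9 shift [-0.05  0.06  6.  ] turn units None
```

```bash
python3 -m crank '[[[-0.05,0.06,0.5],0],[[0,0,0.8],0],[[0,0,0.8],0],[[0,0,0.8],0],[[0,0,0.8],0],[[0,0,0.8],0],[[0,0,0.7],0],[[0,0,0.5],0],[[0,0,0.38],0],[[0,0,0],0],[[0,0,0],0]]'
python3 -m crank '[[[0,0,0],0],[[0,0,0],0],[[0,0,0],0],[[0,0,0],0],[[0,0,0],0],[[0,0,0],0]]' 0 12
```

```text
time: 3.28
ee_pos: [0.3678, -0.2591, 0.0227]
eef_rot: [0.987, 0.158, 0.0, 0.0]
ft_force: [0.2, -0.2, -0.3]
width: 0.0873
grip_force: 0.0
time: 4.03
ee_pos: [0.3675, -0.2589, 0.0222]
eef_rot: [0.987, 0.158, 0.0, 0.0]
ft_force: [-0.1, -1.1, 0.3]
width: 0.0384
grip_force: 12.0
```

```bash
python3 -m crank '[[[0,0,-0.5],0],[[0,0,-0.85],-0.5],[[0,0,-0.85],-1],[[0,0,-0.85],-1],[[0,0,-0.85],-1],[[0,0,-0.85],-1],[[0,0,-0.85],-1],[[0,0,-0.5],-1],[[0,0,0],-1],[[0,0,0],-1],[[0,0,0],-1],[[0,0,0],-1]]'
python3 -m crank '[[[0,0,0],-1],[[0,0,0],-1],[[0,0,0],-0.9],[[0,0,0],0]]'
python3 - <<'E'
from h import *
delta((.60,.207),.2,35)
E
```

```text
time: 5.52
ee_pos: [0.3674, -0.2586, 0.2062]
eef_rot: [0.626, 0.78, 0.0, 0.0]
ft_force: [-0.1, 0.5, -0.1]
width: 0.0386
grip_force: 12.0
time: 6.02
ee_pos: [0.3675, -0.2587, 0.206]
eef_rot: [0.459, 0.888, -0.0, 0.0]
ft_force: [0.2, -0.5, -1.0]
width: 0.0388
grip_force: 12.0
pos [ 0.3675 -0.2587  0.206 ] yaw(y) 35.3 t 6.025 shift [ 8.18 15.3   0.2 ] turn units 0.03996158056461141
```

```bash
python3 -m crank '[[[0.3,0.5,0],0],[[0.5,0.95,0],0],[[0.5,0.95,0],0],[[0.5,0.95,0],0],[[0.5,0.95,0],0],[[0.5,0.95,0],0],[[0.5,0.95,0],0],[[0.5,0.95,0],0],[[0.5,0.95,0],0],[[0.5,0.95,0],0]]'
python3 -m crank '[[[0.5,0.95,0],0],[[0.5,0.95,0],0],[[0.5,0.95,0],0],[[0.5,0.95,0],0],[[0.5,0.95,0],0],[[0.5,0.95,0],0],[[0.3,0.55,0],0],[[0,0,0],0],[[0,0,0],0]]'
python3 - <<'E'
from h import *
c=cam('wrist')
cv2.imwrite('pics/w2.png',vision.camera('wrist')[:,:,::-1])
for p in [(.575,.248,.014),(.543,.294,.014),(.605,.2006,.04)]: print(proj(c,p))
delta((.543,.294),.1,35)
E
```

```text
time: 7.28
ee_pos: [0.5057, 0.0181, 0.2055]
eef_rot: [0.46, 0.888, 0.0, 0.0]
ft_force: [0.4, 0.2, 0.0]
width: 0.0386
grip_force: 12.0
time: 8.4
ee_pos: [0.6008, 0.2048, 0.2053]
eef_rot: [0.459, 0.888, -0.0, 0.0]
ft_force: [-0.4, 0.2, -0.9]
width: 0.0387
grip_force: 12.0
[257.3744 128.4923]
[257.9257  80.4671]
[255.1285 177.3387]
pos [0.6009 0.2043 0.2053] yaw(y) 35.3 t 8.45 shift [3.56 0.15 3.51] turn units 0.03398810562221399
```

View pics/w2.png

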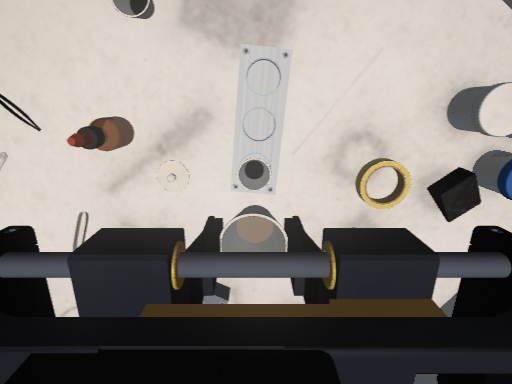

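The wrist view shows the crucible held upright, free wells at about (263,77) and (259,124), and crucible_c at (254,172).

Run:
```python
from h import *
c=cam('wrist')
im=cv2.imread('pics/w2.png');g=cv2.cvtColor(im,6)
k=cv2.HoughCircles(g[45:160,232:296],cv2.HOUGH_GRADIENT,1,30,param1=80,param2=12,minRadius=13,maxRadius=22)[0,:3];print(k+[232,45,0])
P=[]
for u in [*(k[:2,:2]+[232,45]),(263.5,77),(259,124)]:
    p=ray(c,u,.014);P.append(p);print(u,p)
corn=[ray(c,u,.014)[:2] for u in [(241,45),(292,49),(275,193),(232,191)]]
print(np.array(corn),np.mean(corn,0))
a=P[2]-P[3];print('axis yaw',np.degrees(np.arctan2(a[1],a[0])),np.linalg.norm(a))
delta(P[2][:2],.1,np.degrees(np.arctan2(a[1],a[0]))+90)
```

```text
[[259.5 124.5  16.3]
 [262.5  75.5  17.2]]
[259.5 124.5] [0.5745 0.253  0.014 ]
[262.5  75.5] [0.5444 0.3011 0.014 ]
(263.5, 77) [0.5464 0.3004 0.014 ]
(259, 124) [0.5737 0.2531 0.014 ]
[[0.5052 0.3134]
 [0.5556 0.3438]
 [0.6433 0.1923]
 [0.595  0.1616]] [0.5748 0.2528]
axis yaw 119.96994804335176 0.05464077989617364
pos [0.6009 0.2043 0.2053] yaw(y) 35.3 t 8.45 shift [3.67 0.37 3.51] turn units 0.66274460020324
```

```bash
python3 -m crank '[[[0.7,0.07,0],0],[[0.9,0.1,0],0],[[0.9,0.1,0.2],0],[[0.8,0.07,0.4],0],[[0.39,0.03,0.7],0],[[0,0,0.8],0.33],[[0,0,0.8],0.33],[[0,0,0.8],0],[[0,0,0.8],0],[[0,0,0.5],0],[[0,0,0.18],0],[[0,0,0],0]]'
python3 - <<'E'
from h import *
delta((.546,.3012),.026,30.5)
c=cam('wrist')
cv2.imwrite('pics/w3.png',vision.camera('wrist')[:,:,::-1][:260])
E
```

```text
time: 9.95
ee_pos: [0.5463, 0.3017, 0.0498]
eef_rot: [0.5, 0.866, 0.0, 0.0]
ft_force: [-0.5, -0.4, -0.1]
width: 0.0392
grip_force: 12.0
pos [0.5463 0.3017 0.0498] yaw(y) 30.1 t 9.95 shift [-0.01 -0.02  0.79] turn units -0.05478020086224333
```

View pics/w3.png

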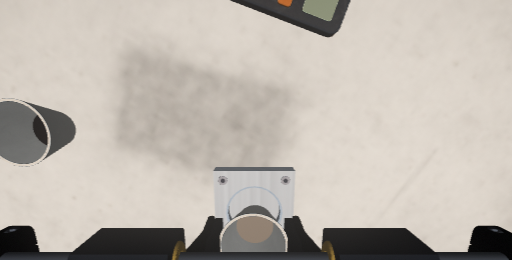

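The crucible is over its well, at about (253,205). I'm lowering in small steps and watching force.

```bash
python3 -m crank '[[[0,0,0.2],0],[[0,0,0.2],0],[[0,0,0.15],0],[[0,0,0],0]]'; python3 -m crank '[[[0,0,0.08],0],[[0,0,0.08],0],[[0,0,0],0]]'
```

```text
time: 10.5
ee_pos: [0.546, 0.3015, 0.0327]
eef_rot: [0.499, 0.866, -0.0, -0.0]
ft_force: [0.1, -0.1, 0.3]
width: 0.0388
grip_force: 12.0
time: 10.88
ee_pos: [0.5461, 0.3015, 0.0282]
eef_rot: [0.499, 0.866, -0.0, -0.0]
ft_force: [-0.6, 0.3, -0.0]
width: 0.0384
grip_force: 12.0
```

Width noise only; there's no slip. I'll continue to the floor.

```bash
python3 -m crank '[[[0,0,0.05],0],[[0,0,0.04],0],[[0,0,0],0]]'; python3 -m crank '[[[0,0,0.03],0],[[0,0,0],0]]'
```

```text
time: 11.25
ee_pos: [0.5464, 0.3018, 0.0261]
eef_rot: [0.499, 0.866, 0.0, 0.0]
ft_force: [-0.2, -0.2, 3.8]
width: 0.0388
grip_force: 12.0
time: 11.5
ee_pos: [0.5466, 0.3019, 0.0259]
eef_rot: [0.499, 0.866, 0.0, 0.0]
ft_force: [-1.7, -2.3, 9.9]
width: 0.0386
grip_force: 12.0
```

```bash
python3 -m crank '[[[0,0,0],0],[[0,0,0],0],[[0,0,0],0]]' 0.7; python3 -m crank '[[[0,0,-0.3],0],[[0,0,-0.8],0],[[0,0,-0.8],0],[[0,0,-0.8],0],[[0,0,-0.8],0],[[0.2,-0.5,-0.8],0],[[0.4,-0.9,-0.8],0],[[0.4,-0.9,-0.5],0],[[0.4,-0.9,0],0],[[0.4,-0.9,0],0],[[0.17,-0.61,0],0],[[0,0,0],0]]' 1
python3 - <<'E'
from h import *
s=sensors.read_state();im=vision.camera('wrist')[:,:,::-1].copy()
cv2.imwrite('pics/w4.png',im)
c=cam('wrist',s);e=proj(c,[.3942,.2819,.04]);print('exp',e)
x0,y0=int(e[0])-50,int(e[1])-50
g=cv2.GaussianBlur(cv2.cvtColor(im[y0:y0+95,x0:x0+100],6),(3,3),0)
k=cv2.HoughCircles(g,cv2.HOUGH_GRADIENT,1,30,param1=80,param2=12,minRadius=13,maxRadius=22)[0];print(k+[x0,y0,0])
p=ray(c,k[0,:2]+[x0,y0],.04);print(p);delta(p[:2],.022)
E
```

```text
time: 11.88
ee_pos: [0.5461, 0.3015, 0.0245]
eef_rot: [0.499, 0.866, -0.0, -0.0]
ft_force: [0.2, 0.1, 0.8]
width: 0.0585
grip_force: 0.0
time: 13.38
ee_pos: [0.3938, 0.282, 0.1935]
eef_rot: [0.499, 0.867, 0.0, 0.001]
ft_force: [1.2, -0.1, 0.3]
width: 0.0871
grip_force: 0.0
exp [254.5539 174.9517]
[[252.5 171.5  15.8]]
[0.3901 0.2843 0.04  ]
pos [0.3947 0.2819 0.1935] yaw(y) 30.1 t 13.425 shift [ 0.15 -0.1   5.72] turn units None
```

View pics/w4.png

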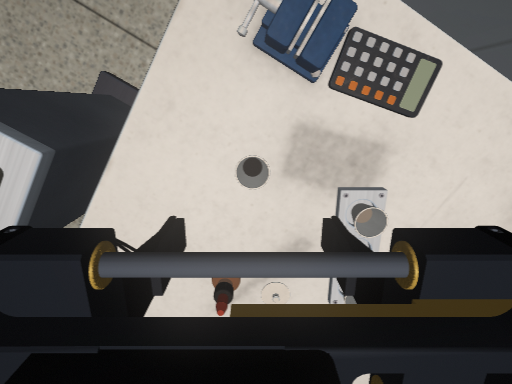

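The loose crucible's rim is at (253,171), and the placed one stands upright in its well at (370,221).

```bash
python3 -m crank '[[[0.15,-0.1,0.5],0],[[0,0,0.8],0],[[0,0,0.8],0],[[0,0,0.8],0],[[0,0,0.8],0],[[0,0,0.8],0],[[0,0,0.7],0],[[0,0,0.4],0],[[0,0,0.1],0],[[0,0,0],0],[[0,0,0],0]]'
python3 -m crank '[[[0,0,0],0],[[0,0,0],0],[[0,0,0],0],[[0,0,0],0],[[0,0,0],0],[[0,0,0],0]]' 0 12
python3 - <<'E'
from h import *
delta((.5745,.253),.05,30.5)
E
```

```text
time: 14.8
ee_pos: [0.3899, 0.2847, 0.0224]
eef_rot: [0.499, 0.866, 0.0, 0.0]
ft_force: [-0.2, -0.4, 0.5]
width: 0.0872
grip_force: 0.0
time: 15.55
ee_pos: [0.3895, 0.2844, 0.0218]
eef_rot: [0.499, 0.866, -0.0, 0.0]
ft_force: [0.2, 0.2, -0.4]
width: 0.0386
grip_force: 12.0
pos [0.3895 0.2844 0.0218] yaw(y) 30.1 t 15.55 shift [-3.99  4.81 -0.94] turn units -0.053863677046173564
```

```bash
python3 -m crank '[[[0,0,-0.4],0],[[0,0,-0.8],0],[[-0.2,0.2,-0.8],0],[[-0.6,0.75,-0.6],0],[[-0.75,0.9,-0.35],0],[[-0.75,0.9,0],0],[[-0.75,0.9,0],0],[[-0.64,0.76,0.2],0],[[-0.3,0.4,0.6],0],[[0,0,0.7],0],[[0,0,0.5],0],[[0,0,0],0]]'
python3 - <<'E'
from h import *
delta((.5745,.253),.026,30.5)
cv2.imwrite('pics/w5.png',vision.camera('wrist')[:,:,::-1][100:300])
E
```

```text
time: 17.05
ee_pos: [0.5728, 0.2531, 0.0492]
eef_rot: [0.499, 0.867, -0.001, -0.001]
ft_force: [-0.1, -0.5, 0.2]
width: 0.0382
grip_force: 12.0
pos [0.5728 0.2531 0.0492] yaw(y) 30.1 t 17.05 shift [-0.03  0.05  0.77] turn units -0.046089485196061375
```

View pics/w5.png

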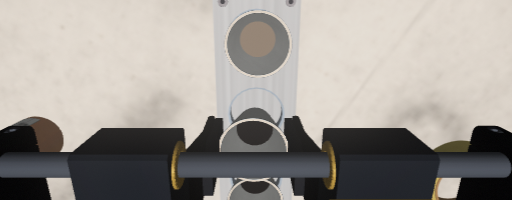

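Aligned: the carried crucible at (255,135) is between its neighbours. Lowering.

```bash
python3 -m crank '[[[-0.03,0.05,0.2],0],[[0,0,0.2],0],[[0,0,0.15],0],[[0,0,0.08],0],[[0,0,0.04],0],[[0,0,0],0]]'; python3 -m crank '[[[0,0,0.05],0],[[0,0,0.02],0],[[0,0,0],0]]'
```

```text
time: 17.85
ee_pos: [0.5761, 0.2531, 0.0302]
eef_rot: [0.499, 0.866, 0.0, 0.0]
ft_force: [0.4, -0.3, -0.3]
width: 0.0387
grip_force: 12.0
time: 18.23
ee_pos: [0.5761, 0.2531, 0.0281]
eef_rot: [0.499, 0.866, -0.0, 0.0]
ft_force: [-0.0, 1.3, -0.7]
width: 0.0386
grip_force: 12.0
```

```bash
python3 -m crank '[[[0,0,0.04],0],[[0,0,0.03],0],[[0,0,0],0]]'; python3 -m crank '[[[0,0,0.03],0],[[0,0,0],0]]'
```

```text
time: 18.6
ee_pos: [0.5761, 0.2531, 0.026]
eef_rot: [0.499, 0.866, -0.0, 0.0]
ft_force: [0.5, 0.1, -0.6]
width: 0.0388
grip_force: 12.0
time: 18.85
ee_pos: [0.5763, 0.2532, 0.0257]
eef_rot: [0.499, 0.866, 0.0, 0.0]
ft_force: [-1.7, -1.9, 4.4]
width: 0.0384
grip_force: 12.0
```

```bash
python3 -m crank '[[[0,0,0],0],[[0,0,0],0],[[0,0,0],0]]' 0.7; python3 -m crank '[[[0,0,-0.3],0],[[0,0,-0.8],0],[[0,0,-0.8],0],[[0,0,-0.8],0],[[-0.3,-0.3,-0.8],0],[[-0.65,-0.9,-0.8],0],[[-0.65,-0.9,-0.8],0],[[-0.65,-0.9,-0.7],0],[[-0.65,-0.9,0],0],[[-0.65,-0.9,0],0],[[-0.65,-0.9,0],0],[[-0.65,-0.9,0],0]]' 1
python3 -m crank '[[[-0.65,-0.9,0],0],[[-0.25,-0.4,0],0.75],[[0,0,0],0.75],[[0,0,0],0]]'
python3 - <<'E'
from h import *
s=sensors.read_state();im=vision.camera('wrist')[:,:,::-1].copy()
cv2.imwrite('pics/w6.png',im)
c=cam('wrist',s);print('exp',proj(c,[.4569,-.0154,0.005]));delta((.4569,-.0154),.1)
E
```

```text
time: 19.23
ee_pos: [0.576, 0.253, 0.025]
eef_rot: [0.499, 0.866, -0.0, -0.0]
ft_force: [0.7, -0.4, 0.7]
width: 0.058
grip_force: 0.0
time: 20.72
ee_pos: [0.4772, 0.0272, 0.1998]
eef_rot: [0.499, 0.866, 0.0, 0.0]
ft_force: [0.6, -0.3, 0.9]
width: 0.0869
grip_force: 0.0
time: 21.22
ee_pos: [0.4575, -0.0148, 0.1997]
eef_rot: [0.587, 0.81, 0.0, 0.0]
ft_force: [-0.0, 0.1, 0.1]
width: 0.087
grip_force: 0.0
exp [253.8301 167.1909]
pos [ 0.4575 -0.0147  0.1996] yaw(y) 18.2 t 21.275 shift [-0.02 -0.03  3.32] turn units None
```

View pics/w6.png

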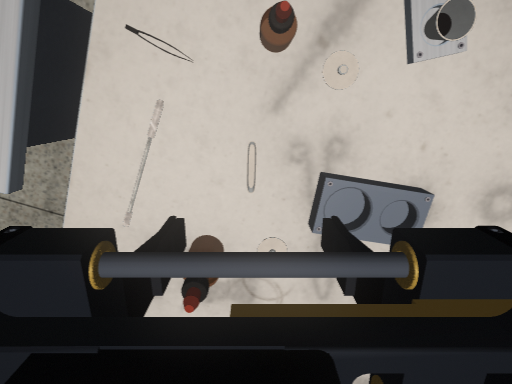

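The boat lies at (252,167), aligned with image vertical, and the stand's bores are at (346,207) for the large and (398,213) for the small.

Run:
```python
from h import *
im=cv2.imread('pics/w6.png');c=cam('wrist')
e=[ray(c,u,.009)[:2] for u in [(252.3,141.5),(251,192)]];print(e,np.linalg.norm(e[0]-e[1]));m=np.mean(e,0)
d=e[0]-e[1];print('long yaw',np.degrees(np.arctan2(d[1],d[0])))
delta(m,.0045,np.degrees(np.arctan2(d[1],d[0]))+90)
g=cv2.cvtColor(im,6)
k=cv2.HoughCircles(g[175:242,315:430],cv2.HOUGH_GRADIENT,1,35,param1=80,param2=12,minRadius=14,maxRadius=28)[0]+[315,175,0]
for q in k: print(q,ray(c,q[:2],.03))
```

```text
[array([0.4444, 0.0165]), array([ 0.4635, -0.0475])] 0.06673039747584887
long yaw 106.65196666525814
pos [ 0.4575 -0.0147  0.1996] yaw(y) 18.2 t 21.275 shift [ 0.01 -0.12  6.5 ] turn units 0.19765141513278905
[344.5 205.5  25.2] [ 0.5797 -0.0212  0.03  ]
[400.5 220.5  19.6] [ 0.6564 -0.0176  0.03  ]
```

```bash
python3 -m crank '[[[0,-0.12,0.5],0.2],[[0,0,0.8],0],[[0,0,0.8],0],[[0,0,0.8],0],[[0,0,0.8],0],[[0,0,0.8],0],[[0,0,0.8],0],[[0,0,0.6],0],[[0,0,0.35],0],[[0,0,0.2],0],[[0,0,0],0],[[0,0,0],0]]' 0.5
python3 -m crank '[[[0,0,0],0]]'
```

```text
time: 22.78
ee_pos: [0.4544, -0.0161, 0.0062]
eef_rot: [0.599, 0.801, 0.0, 0.0]
ft_force: [-0.7, -0.7, -0.6]
width: 0.0434
grip_force: 0.0
time: 22.9
ee_pos: [0.4544, -0.0162, 0.0061]
eef_rot: [0.599, 0.801, 0.0, 0.0]
ft_force: [0.3, 0.2, 0.1]
width: 0.0435
grip_force: 0.0
```

```bash
python3 -m crank '[[[0,0,0.05],0],[[0,0,0],0],[[0,0,0],0],[[0,0,0],0],[[0,0,0],0],[[0,0,0],0]]' 0 12
python3 -m crank '[[[0,0,-0.3],0],[[0,0,-0.7],0],[[0,0,-0.8],0],[[0,0,-0.8],-0.5],[[0,0,-0.8],-0.7],[[0,0,-0.8],-0.8],[[0,0,-0.8],-0.7],[[0,0,-0.8],0],[[-0.6,-0.1,-0.6],0],[[-0.9,-0.2,0],0],[[-0.9,-0.2,0],0],[[-0.9,-0.2,0],0]]'
python3 -m crank '[[[-0.9,-0.2,0],0],[[-0.9,-0.2,0],0],[[-0.9,-0.2,0],0],[[-0.9,-0.2,0],0],[[-0.9,-0.2,0],0],[[-0.9,-0.2,0],0],[[-0.9,-0.2,0],0],[[-0.9,-0.2,0],0],[[-0.9,-0.2,0],0],[[-0.9,-0.2,0],0],[[0,0,0],0],[[0,0,0],0]]'
python3 - <<'E'
from h import *
s=sensors.read_state();im=vision.camera('wrist')[:,:,::-1].copy()
cv2.imwrite('pics/w7.png',im)
delta((.62,-.353),.2,38)
E
```

```text
time: 23.65
ee_pos: [0.454, -0.0161, 0.0041]
eef_rot: [0.599, 0.801, -0.0, 0.0]
ft_force: [0.1, -0.6, 0.2]
width: 0.0114
grip_force: 12.0
time: 25.15
ee_pos: [0.4986, -0.1089, 0.1952]
eef_rot: [0.438, 0.899, -0.0, -0.001]
ft_force: [0.0, -0.1, -0.6]
width: 0.0114
grip_force: 12.0
time: 26.65
ee_pos: [0.6174, -0.3562, 0.195]
eef_rot: [0.438, 0.899, 0.0, -0.001]
ft_force: [0.3, 1.0, 0.3]
width: 0.0114
grip_force: 12.0
pos [ 0.6175 -0.3559  0.1955] yaw(y) 38.1 t 26.7 shift [ 0.02  0.12 -0.15] turn units 0.014192302527000322
```

View pics/w7.png

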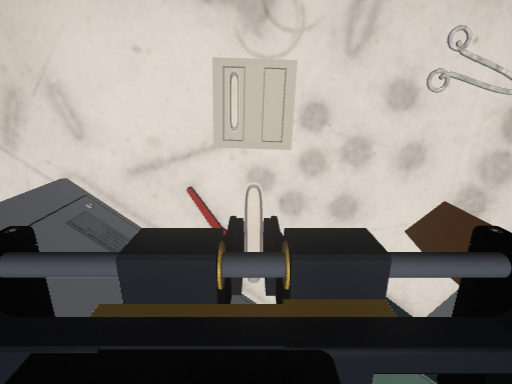

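The boat is held straight at (253,210). The setter has boat_b at (234,102), and the free channel's corners are about (265,68), (287,68), (283,142) and (262,142).

Run:
```python
from h import *
c=cam('wrist')
C=np.array([ray(c,u,.008)[:2] for u in [(214,57),(297,60),(291,150),(213,148)]]);m=C.mean(0)
F=np.array([ray(c,u,.008)[:2] for u in [(265,68),(287,68),(283,142),(262,142)]])
a=(C[0]+C[1]-C[2]-C[3])/2;b=(C[1]+C[2]-C[0]-C[3])/2
print(m,np.linalg.norm(a),np.linalg.norm(b),np.degrees([np.arctan2(*a[::-1]),np.arctan2(*b[::-1])]),'free',F.mean(0))
fa=(F[0]+F[1]-F[2]-F[3])/2;ya=np.degrees(np.arctan2(*fa[::-1]));print('chan yaw',ya,np.linalg.norm(fa))
fy=np.radians(np.degrees(np.arctan2(*a[::-1]))-90);print('from corners',m+.024*np.array([np.cos(fy),np.sin(fy)]))
delta(F.mean(0),.03,np.degrees(np.arctan2(*a[::-1]))-90)
```

```text
[ 0.5691 -0.2951] 0.10457029088869801 0.09686771262008147 [125.7788  36.3791] free [ 0.589  -0.2804]
chan yaw 126.46926837764077 0.08562387781733392
from corners [ 0.5886 -0.281 ]
pos [ 0.6175 -0.3559  0.1955] yaw(y) 38.1 t 26.7 shift [2.56 0.81 5.52] turn units 0.29184369812198696
```

```bash
python3 -m crank '[[[0.6,0.2,0],0],[[0.8,0.25,0.3],0],[[0.7,0.22,0.6],0],[[0.46,0.14,0.8],0],[[0,0,0.8],0.25],[[0,0,0.8],0],[[0,0,0.8],0],[[0,0,0.7],0],[[0,0,0.5],0],[[0,0,0.22],0],[[0,0,0],0],[[0,0,0],0]]'
python3 - <<'E'
from h import *
im=vision.camera('wrist')[:,:,::-1].copy()
cv2.imwrite('pics/w8.png',im[100:300,130:380])
delta((.589,-.2805),.0095,36)
E
```

```text
time: 28.2
ee_pos: [0.5901, -0.2813, 0.0314]
eef_rot: [0.453, 0.891, 0.0, 0.001]
ft_force: [-0.4, 1.1, -1.0]
width: 0.0118
grip_force: 12.0
pos [ 0.5901 -0.2813  0.0314] yaw(y) 36.1 t 28.25 shift [ 0.04 -0.01  0.73] turn units 0.009066056267851508
```

View pics/w8.png

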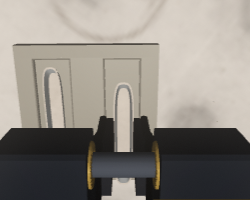

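The boat is centred over the free channel, its tip at (123,83). Lowering.

```bash
python3 -m crank '[[[0.04,0,0.3],0],[[0,0,0.25],0],[[0,0,0.08],0],[[0,0,0],0],[[0,0,0],0]]'; python3 -m crank '[[[0,0,0.05],0],[[0,0,0.03],0],[[0,0,0],0]]'
```

```text
time: 28.88
ee_pos: [0.589, -0.2802, 0.0119]
eef_rot: [0.453, 0.891, 0.0, 0.0]
ft_force: [0.5, 0.7, 0.4]
width: 0.0121
grip_force: 12.0
time: 29.25
ee_pos: [0.5889, -0.2801, 0.0093]
eef_rot: [0.453, 0.891, -0.0, 0.0]
ft_force: [-0.1, 0.5, -0.2]
width: 0.0117
grip_force: 12.0
```

```bash
python3 -m crank '[[[0,0,0.03],0],[[0,0,0],0]]'
```

```text
time: 29.5
ee_pos: [0.5889, -0.2802, 0.0092]
eef_rot: [0.453, 0.891, -0.0, 0.0]
ft_force: [-3.2, 1.1, 8.0]
width: 0.0118
grip_force: 12.0
```

```bash
python3 -m crank '[[[0,0,0],0],[[0,0,0],0]]' 0.35; python3 -m crank '[[[0,0,-0.3],0],[[0,0,-0.8],0],[[0,0,-0.8],0],[[0,0,-0.8],0],[[0,0,-0.8],0],[[0,0,-0.8],0],[[0,0,-0.9],0],[[0.6,-0.1,-0.9],0],[[0.9,-0.2,-0.9],0],[[0.9,-0.2,0],0],[[0.9,-0.2,0],0],[[0.9,-0.2,0],0]]'
python3 - <<'E'
from h import *
print(sensors.read_state()['joint_positions']);delta((.4366,-.1465),.22,99)
E
```

```text
time: 29.75
ee_pos: [0.589, -0.2803, 0.0086]
eef_rot: [0.453, 0.891, -0.0, 0.0]
ft_force: [-0.3, 0.1, 2.9]
width: 0.0241
grip_force: 1.5
time: 31.25
ee_pos: [0.4921, -0.1934, 0.2188]
eef_rot: [0.453, 0.891, -0.0, 0.0]
ft_force: [-0.5, 0.9, 0.2]
width: 0.0304
grip_force: 0.0
[ 0.8323  0.17   -0.6015  1.6945  0.0996  1.3073  0.8414]
pos [ 0.4921 -0.1934  0.2188] yaw(y) 36.1 t 31.25 shift [ 2.35 -0.58 -0.04] turn units -7.864299401553467
```

```bash
python3 -m crank '[[[0.9,-0.2,0],0],[[0.9,-0.2,0],0],[[0.55,-0.18,0],-0.5],[[0,0,0],-1],[[0,0,0],-1],[[0,0,0],-1],[[0,0,0],-1],[[0,0,0],-1],[[0,0,0],-1],[[0,0,0],-1],[[0,0,0],-0.4],[[0,0,0],0]]' 0.6
python3 - <<'E'
from h import *
s=sensors.read_state();im=vision.camera('wrist')[:,:,::-1].copy();t=vision.camera('top')[:,:,::-1]
print(s['joint_positions'])
cv2.imwrite('pics/w9.png',np.hstack([im,cv2.resize(t[140:220,320:378],None,fx=4.8,fy=4.8)]))
c=cam('wrist',s);print('exp',proj(c,[.4366,-.1465,.124]));delta((.4366,-.1465),.22,99)
h=cv2.cvtColor(im,cv2.COLOR_BGR2HSV)
m=((h[...,0]<8)|(h[...,0]>172))&(h[...,1]>130)&(h[...,2]>50)
n,l,st,ce=cv2.connectedComponentsWithStats(m.astype('uint8'))
print([(st[i],ce[i]) for i in range(1,n) if st[i,4]>60])
E
```

```text
time: 32.75
ee_pos: [0.4372, -0.1472, 0.2187]
eef_rot: [-0.081, 0.997, -0.0, 0.0]
ft_force: [0.4, 0.6, 1.2]
width: 0.052
grip_force: 0.0
[ 0.8598  0.0037 -0.6268  1.8493  0.0026  1.2888  1.9648]
exp [253.3933 189.7945]
pos [ 0.4373 -0.1473  0.2186] yaw(y) 99.2 t 32.85 shift [ 0.02  0.03 -0.05] turn units 0.025259395743018942
[(array([241, 173,  17,  15, 181], dtype=int32), array([248.0166, 179.6409])), (array([492, 208,  20,  15, 169], dtype=int32), array([503.284 , 214.8166])), (array([ 36, 218,  14,  31, 192], dtype=int32), array([ 41.9167, 231.8073]))]
```

View pics/w9.png

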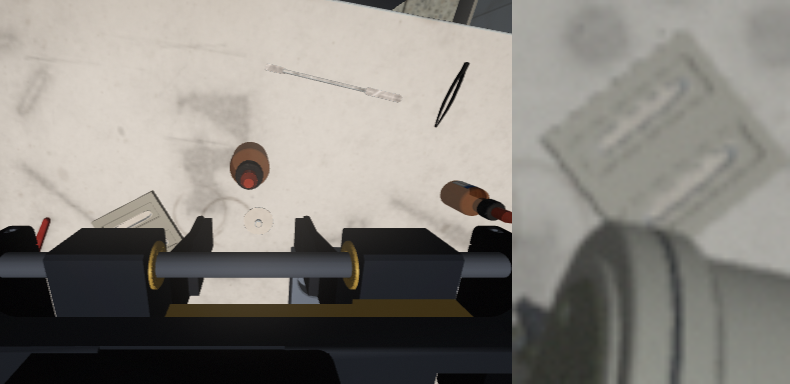

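The bulb is at (248,181), the collar at about (249,173) and the body at (250,160), and both boats lie flat in their channels.

Run:
```python
from h import *
im=cv2.imread('pics/w9.png')[:,:512];c=cam('wrist')
h=cv2.cvtColor(im,cv2.COLOR_BGR2HSV);roi=np.zeros(h.shape[:2],bool);roi[130:200,220:280]=1
m=roi&((h[...,2]<140)&(h[...,1]>60)|(h[...,2]<75));ys,xs=np.where(m);print('bottle bbox',xs.min(),xs.max(),ys.min(),ys.max())
print('bulb',ray(c,(248,180.5),.116),'axis from body width',ray(c,((xs.min()+xs.max())/2,165),.06))
# dark collar
k=roi&(h[...,2]<75);y2,x2=np.where(k);print('collar',x2.min(),x2.max(),y2.min(),y2.max(),ray(c,((x2.min()+x2.max())/2,(y2.min()+y2.max())/2),.093))
print('top edge base ray',ray(c,(250,ys.min()),.0),ray(c,(250,ys.min()),.07))
```

```text
bottle bbox 230 268 142 188
bulb [ 0.4304 -0.1529  0.116 ] axis from body width [ 0.4269 -0.1532  0.06  ]
collar 235 262 160 188 [ 0.4295 -0.1529  0.093 ]
top edge base ray [ 0.4081 -0.1557  0.    ] [ 0.3989 -0.1564  0.07  ]
```

```bash
python3 -m crank '[[[0.27,-0.15,0],0],[[0,0,0.4],0],[[0,0,0.8],0],[[0,0,0.8],0],[[0,0,0.8],0],[[0,0,0.8],0],[[0,0,0.5],0],[[0,0,0.3],0],[[0,0,0],0],[[0,0,0],0]]' 0.65
python3 -m crank '[[[0,0,0],0],[[0,0,0],0],[[0,0,0],0],[[0,0,0],0],[[0,0,0],0]]' 0 25
```

```text
time: 34.1
ee_pos: [0.4305, -0.1533, 0.087]
eef_rot: [-0.081, 0.997, -0.0, 0.0]
ft_force: [0.7, 0.4, 0.2]
width: 0.0565
grip_force: 0.0
time: 34.72
ee_pos: [0.43, -0.1532, 0.0864]
eef_rot: [-0.081, 0.997, -0.0, 0.0]
ft_force: [0.7, 0.2, 1.6]
width: 0.0284
grip_force: 24.9
```

```bash
python3 -m crank '[[[0,0,-0.3],0],[[0,0,-0.8],0],[[0,0,-0.9],0],[[0,0,-0.9],0],[[0,0,-0.9],0],[[0,0,0],0]]'
python3 - <<'E'
from h import *
for n,roi in [('top',(118,192,225,280)),('side',(160,205,225,275))]:
    im=cv2.imread(f'pics/{n}0.png');c=cam(n)
    big=cv2.resize(im[roi[0]:roi[1],roi[2]:roi[3]],None,fx=4,fy=4,interpolation=2)
    g=cv2.cvtColor(big,6);_,m=cv2.threshold(g,0,255,cv2.THRESH_OTSU+cv2.THRESH_BINARY_INV)
    ct=max(cv2.findContours(m,0,1)[0],key=cv2.contourArea);rc=cv2.minAreaRect(ct);b=cv2.boxPoints(rc)
    f=lambda p:np.array(p)/4-.375+[roi[2],roi[0]]
    print(n,rc,ray(c,f(rc[0]),.03));print([ray(c,f(q),.03)[:2] for q in b])
    if n=='top':
        k=cv2.HoughCircles(g,cv2.HOUGH_GRADIENT,1,60,param1=60,param2=15,minRadius=26,maxRadius=52)
        for q in k[0][:4]: print(q,ray(c,f(q[:2]),.03))
c=cam('side')
print(ray(c,(257,187),.03),ray(c,(244,174),.03))
s=sensors.read_state();print(s['ee_pos'],s['width'])
E
```

```text
time: 35.48
ee_pos: [0.431, -0.1535, 0.2024]
eef_rot: [-0.081, 0.997, -0.001, 0.002]
ft_force: [0.0, -0.6, -1.4]
width: 0.0282
grip_force: 24.9
top ((109.53128814697266, 147.35520935058594), (219.00534057617188, 120.5021743774414), 79.95065307617188) [ 0.6192 -0.0218  0.03  ]
[array([0.686 , 0.0292]), array([ 0.6985, -0.0508]), array([ 0.5526, -0.0727]), array([0.5404, 0.0069])]
[117.5 192.5  46.8] [ 0.5887 -0.0264  0.03  ]
[101.5  92.5  34.8] [ 0.6563 -0.0173  0.03  ]
side ((101.79419708251953, 98.58561706542969), (167.5078582763672, 103.51061248779297), 54.757965087890625) [ 0.6048 -0.0189  0.03  ]
[array([0.6751, 0.0373]), array([ 0.7246, -0.0525]), array([ 0.5379, -0.0724]), array([0.4982, 0.0111])]
[ 0.585  -0.0358  0.03  ] [ 0.6593 -0.0155  0.03  ]
[ 0.431  -0.1535  0.2024] 0.028207610748190885
```

```bash
python3 -m crank '[[[-0.4,0.2,0],0],[[-0.8,0.45,0],0],[[-0.8,0.45,0],0],[[-0.8,0.45,0],0],[[-0.8,0.45,0],0],[[-0.8,0.45,0],0],[[-0.8,0.45,0.2],0],[[-0.64,0.42,0.6],0],[[0,0,0.8],0],[[0,0,0.58],0],[[0,0,0],0],[[0,0,0],0]]'
python3 - <<'E'
from h import *
s=sensors.read_state();im=vision.camera('wrist')[:,:,::-1].copy();t=vision.camera('side')[:,:,::-1]
cv2.imwrite('pics/w10.png',np.hstack([im[80:300,100:400],cv2.resize(t[145:225,210:300],None,fx=2.75,fy=2.75)]))
c=cam('wrist',s)
C=np.array([.588,-.027]);a=np.radians(8);ux=np.array([np.sin(a),-np.cos(a)]);uy=np.array([np.cos(a),np.sin(a)])
for q in (-.038,.038):
    p=C+.032*uy+q*ux-.07*uy;print('near corner exp',proj(c,[*p,.03])-[100,80])
delta(C,.095,98)
E
```

```text
time: 36.98
ee_pos: [0.5872, -0.0267, 0.1356]
eef_rot: [-0.081, 0.997, -0.0, 0.0]
ft_force: [-0.4, -0.0, -0.4]
width: 0.0282
grip_force: 24.9
near corner exp [192.2794  70.8013]
near corner exp [113.4222  69.1641]
pos [ 0.5874 -0.0268  0.136 ] yaw(y) 99.2 t 37.075 shift [-0.02 -0.01  1.37] turn units 0.15615621994756168
```

View pics/w10.png

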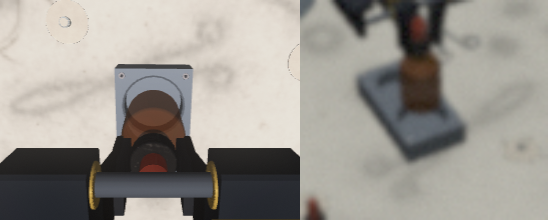

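The stand's near edge at (115,69)–(192,69) matches the prediction. The base is centred over the large bore, so I'm lowering.

```bash
python3 -m crank '[[[0,0,0.3],0],[[0,0,0.3],0],[[0,0,0.25],0],[[0,0,0.2],0],[[0,0,0.15],0],[[0,0,0.08],0],[[0,0,0],0],[[0,0,0],0]]'; python3 -m crank '[[[0,0,0.05],0],[[0,0,0],0]]'
```

```text
time: 38.08
ee_pos: [0.587, -0.0266, 0.0968]
eef_rot: [-0.081, 0.997, -0.0, 0.0]
ft_force: [-0.8, -0.1, -1.0]
width: 0.0281
grip_force: 24.9
time: 38.33
ee_pos: [0.5868, -0.0267, 0.095]
eef_rot: [-0.081, 0.997, -0.0, -0.0]
ft_force: [-0.9, -0.4, -2.2]
width: 0.028
grip_force: 24.9
```

```bash
python3 -m crank '[[[0,0,0.04],0],[[0,0,0],0]]'
```

```text
time: 38.58
ee_pos: [0.5873, -0.0266, 0.0945]
eef_rot: [-0.081, 0.997, -0.0, 0.001]
ft_force: [-1.8, -0.2, 5.2]
width: 0.0282
grip_force: 25.0
```

```bash
python3 -m crank '[[[0,0,0],0],[[0,0,0],0],[[0,0,0],0]]' 0.65; python3 -m crank '[[[0,0,-0.3],0],[[0,0,-0.8],0],[[0,0,-0.8],0],[[0,0,-0.8],0],[[0.2,0.4,-0.8],0],[[0.6,0.85,-0.8],0],[[0.6,0.85,0],0],[[0.6,0.85,0],0],[[0.6,0.85,0],0],[[0.6,0.85,0],0],[[0.6,0.85,0],0],[[0.35,0.54,0],0]]'
python3 -m crank '[[[0,0,0],0],[[0,0,0],0]]'
cat > b.py <<'E'
from h import *
s=sensors.read_state();im=vision.camera('wrist')[:,:,::-1].copy()
c=cam('wrist',s)
cv2.imwrite('pics/w11.png',im)
e=proj(c,[.435,.132,.09]);print('exp',e)
h=cv2.cvtColor(im,cv2.COLOR_BGR2HSV)
roi=np.zeros(h.shape[:2],bool);x,y=map(int,e);roi[max(y-60,0):212,x-50:x+50]=1
for n,m,z in [('bulb',((h[...,0]<8)|(h[...,0]>172))&(h[...,1]>130)&(h[...,2]>50),.095),('collar',h[...,2]<75,.072)]:
    k,l,st,ce=cv2.connectedComponentsWithStats((m&roi).astype('uint8'))
    i=1+np.argmax(st[1:,4]);b=st[i];u=(b[0]+(b[2]-1)/2,b[1]+(b[3]-1)/2)
    p=ray(c,u,z);print(n,b,u,p);delta(p[:2],.064)
E
python3 b.py
```

```text
time: 38.95
ee_pos: [0.5867, -0.0267, 0.0936]
eef_rot: [-0.081, 0.997, 0.0, -0.0]
ft_force: [0.4, -0.2, 0.3]
width: 0.0502
grip_force: 0.0
time: 40.45
ee_pos: [0.434, 0.1333, 0.2234]
eef_rot: [-0.081, 0.997, -0.0, 0.0]
ft_force: [0.3, -0.1, 0.3]
width: 0.0566
grip_force: 0.0
time: 40.7
ee_pos: [0.4355, 0.1312, 0.223]
eef_rot: [-0.08, 0.997, -0.0, 0.0]
ft_force: [-0.2, -0.1, 1.1]
width: 0.0565
grip_force: 0.0
exp [253.3075 179.5874]
bulb [258 178   9   6  41] (np.float64(262.0), np.float64(180.5)) [0.4332 0.1412 0.095 ]
pos [0.4354 0.1312 0.2229] yaw(y) 99.2 t 40.75 shift [0.02 0.34 5.3 ] turn units None
collar [252 163  20  21 208] (np.float64(261.5), np.float64(173.0)) [0.4305 0.1409 0.072 ]
pos [0.4354 0.1312 0.2229] yaw(y) 99.2 t 40.75 shift [0.11 0.34 5.3 ] turn units None
```

```bash
python3 -m crank '[[[0.07,0.34,0],0],[[0,0,0.4],0],[[0,0,0.8],0],[[0,0,0.8],0],[[0,0,0.8],0],[[0,0,0.8],0],[[0,0,0.8],0],[[0,0,0.5],0],[[0,0,0.38],0],[[0,0,0],0],[[0,0,0],0]]'
python3 -m crank '[[[0,0,0],0],[[0,0,0],0],[[0,0,0],0],[[0,0,0],0],[[0,0,0],0]]' 0 25
python3 -m crank '[[[0,0,-0.3],0],[[0,0,-0.8],0],[[0,0,-0.9],0],[[0,0,-0.9],0],[[0,0,-0.9],0],[[0,0,-0.6],0],[[0,0,0],0]]'
python3 - <<'E'
from h import *
delta((.6558,-.0178),.13,98)
E
```

```text
time: 42.12
ee_pos: [0.4315, 0.142, 0.065]
eef_rot: [-0.081, 0.997, 0.0, 0.0]
ft_force: [-0.3, -0.2, -0.0]
width: 0.0566
grip_force: 0.0
time: 42.75
ee_pos: [0.4311, 0.1417, 0.0645]
eef_rot: [-0.081, 0.997, -0.0, 0.0]
ft_force: [-0.3, -1.4, 0.3]
width: 0.0225
grip_force: 25.0
time: 43.62
ee_pos: [0.4317, 0.1422, 0.1978]
eef_rot: [-0.081, 0.997, -0.0, 0.001]
ft_force: [-0.7, -0.6, -1.4]
width: 0.0222
grip_force: 25.0
pos [0.4317 0.1422 0.1978] yaw(y) 99.3 t 43.625 shift [-6.51 -6.47  2.28] turn units 0.15959553936110105
```

```bash
python3 -m crank '[[[-0.5,0,0],0],[[-0.9,0,0],0],[[-0.9,-0.2,0],0],[[-0.9,-0.4,0],0],[[-0.9,-0.6,0],0],[[-0.9,-0.8,0],0],[[-0.9,-0.9,0],0],[[-0.61,-0.9,0],0],[[0,-0.9,0],0],[[0,-0.9,0],0],[[0,-0.6,0],0],[[0,-0.27,0],0]]'
python3 -m crank '[[[0,0,0.4],0],[[0,0,0.8],0],[[0,0,0.8],0],[[0,0,0.5],0],[[0,0,0.26],0],[[0,0,0],0],[[0,0,0],0]]'
python3 - <<'E'
from h import *
s=sensors.read_state();im=vision.camera('wrist')[:,:,::-1].copy();t=vision.camera('side')[:,:,::-1]
t=vision.camera('side')[:,:,::-1];q=vision.camera('top')[:,:,::-1]
A=np.hstack([im[80:300,100:400],cv2.resize(t[130:210,205:295],None,fx=2.75,fy=2.75)])
B=cv2.resize(q[115:270,110:390],(A.shape[1],303))
cv2.imwrite('pics/w12.png',np.vstack([A,B]))
delta((.6558,-.0178),.0725,98)
E
```

```text
time: 45.12
ee_pos: [0.6549, -0.0191, 0.1958]
eef_rot: [-0.08, 0.997, 0.0, -0.0]
ft_force: [1.0, 0.3, -1.5]
width: 0.0223
grip_force: 25.0
time: 46.0
ee_pos: [0.6555, -0.0181, 0.1145]
eef_rot: [-0.081, 0.997, -0.0, 0.001]
ft_force: [-0.4, -0.7, -0.3]
width: 0.0222
grip_force: 25.0
pos [ 0.6553 -0.0183  0.1142] yaw(y) 99.3 t 46.2 shift [-0.02  0.01  1.39] turn units 0.1582877973193071
```

View pics/w12.png

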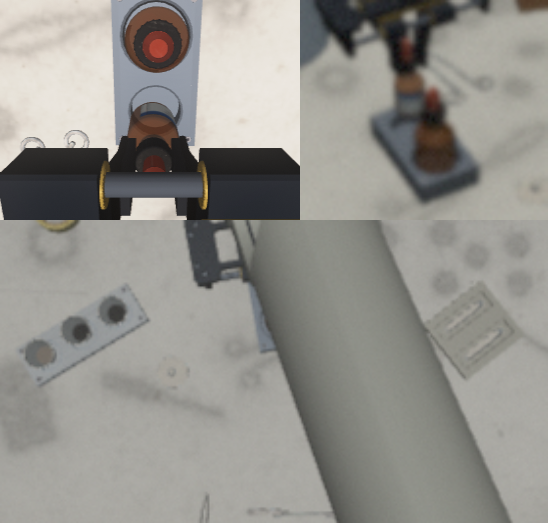

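All three crucibles stand in the tray, both boats are in the setter, and the large bottle is upright at (157,45). The small bottle is over its bore at (154,110), about 1.5 mm off sideways, so I'm nudging it and lowering.

```bash
python3 -m crank '[[[0,0.05,0.3],0],[[0,0,0.3],0],[[0,0,0.25],0],[[0,0,0.2],0],[[0,0,0.15],0],[[0,0,0.08],0],[[0,0,0],0],[[0,0,0],0]]'; python3 -m crank '[[[0,0,0.05],0],[[0,0,0],0]]'
```

```text
time: 47.2
ee_pos: [0.655, -0.0167, 0.0755]
eef_rot: [-0.081, 0.997, -0.0, 0.0]
ft_force: [0.3, -0.6, -0.1]
width: 0.0222
grip_force: 25.0
time: 47.45
ee_pos: [0.6548, -0.0168, 0.0737]
eef_rot: [-0.081, 0.997, -0.0, -0.0]
ft_force: [0.2, 0.2, -0.5]
width: 0.0221
grip_force: 25.0
```

```bash
python3 -m crank '[[[0,0,0.04],0],[[0,0,0],0]]'
```

```text
time: 47.7
ee_pos: [0.6549, -0.0168, 0.0726]
eef_rot: [-0.081, 0.997, -0.0, 0.0]
ft_force: [0.6, 0.2, 0.2]
width: 0.0225
grip_force: 25.0
```

```bash
python3 -m crank '[[[0,0,0.03],0],[[0,0,0],0]]'
```

```text
time: 47.95
ee_pos: [0.6554, -0.0168, 0.0724]
eef_rot: [-0.081, 0.997, -0.0, 0.001]
ft_force: [0.3, -1.0, 4.7]
width: 0.0219
grip_force: 25.0
```

```bash
python3 -m crank '[[[0,0,0],0],[[0,0,0],0],[[0,0,0],0]]' 0.6; python3 -m crank '[[[0,0,-0.3],0],[[0,0,-0.8],0],[[0,0,-0.8],0],[[0,0,-0.8],0],[[0,0,-0.8],0],[[0,0,-0.8],0],[[-0.6,0,-0.4],0],[[-0.8,0,0],0],[[-0.8,0,0],0],[[0,0,0],0],[[0,0,0],0]]'
python3 - <<'E'
from h import *
s=sensors.read_state();im=vision.camera('wrist')[:,:,::-1].copy();c=cam('wrist',s)
h=cv2.cvtColor(im,cv2.COLOR_BGR2HSV)
m=((h[...,0]<8)|(h[...,0]>172))&(h[...,1]>130)&(h[...,2]>50)
n,l,st,ce=cv2.connectedComponentsWithStats(m.astype('uint8'))
print([(st[i],ce[i]) for i in range(1,n) if st[i,4]>40])
print('exp bulbs',proj(c,[.587,-.0266,.124]),proj(c,[.655,-.0168,.102]))
E
```

```text
time: 48.32
ee_pos: [0.6546, -0.0167, 0.0713]
eef_rot: [-0.081, 0.997, 0.0, -0.0]
ft_force: [1.0, 0.1, 0.8]
width: 0.0446
grip_force: 0.0
time: 49.7
ee_pos: [0.7196, -0.006, 0.2129]
eef_rot: [-0.081, 0.997, 0.0, -0.0]
ft_force: [-0.3, 0.7, -0.6]
width: 0.0522
grip_force: 0.0
[(array([245,  25,  19,  23, 349], dtype=int32), array([254.0974,  36.0229])), (array([245, 114,  12,  11,  87], dtype=int32), array([250.8736, 119.3333]))]
exp bulbs [253.4739  33.7933] [252.1034 119.6722]
```

Both bulbs are where upright, seated bottles should put them, so I'm handing in.

```bash
python3 -c "
from bench import r
print(r.close_job())"
```

```text
the job is handed in; nothing more can be done
None
```

The job is handed in at about 50 s on the robot clock: both loose crucibles are in the tray, the loose boat is in the free channel, and each bottle is in its own bore. All were lowered until they touched the floor of their holder, and the last pictures show them in place.

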